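Hang the portafilter in the coffee grinder's holder

TASK

Hang the empty portafilter in the grinder's fork so that it hangs there level and hands-free: set its rim on the two prongs, slide it gently in so that it pushes the sprung hold-down arm up, and go on until it is fully home and the arm has dropped over the rim. Do not force the holder or the arm, and leave the mug and the sugar jar where they stand.

Things in the scene. Friction and masses are not known exactly. Their poses are not given: they have to be found in the camera images.
- portafilter: Empty portafilter, 0.24 to 0.38 kg, standing upright: steel basket 60 mm across and 36 mm high, straight level black handle along its -x axis, 26 mm wide and high, from 60 to 172 mm out, centre line 22 mm above the underside. Origin: centre of the basket's underside, z up. It balances a little in front of the basket's axis, on the handle's side.
- rim (a point): Centre of the portafilter's open mouth (36 mm above its origin, axes alike). The steel rim round it is 72 mm across outside, 54 mm inside and 6 mm thick, so its underside, which rests on the fork, is 30 mm above the portafilter's origin and 8 mm above the handle's centre line.
- grip (a point): Point on the centre line of the portafilter's handle, 100 mm from the basket's axis (portafilter frame -100, 0, 22 mm; axes alike): the place to grip it from above, fingers across the 26 mm width, with a firm grip.
- grinder: Grey espresso grinder, fixed: foot 136 mm wide, tower with its face 62 mm behind the origin, head and chute above the fork (chute's end 200 mm above the worktop, head reaching 11 mm in front of the origin). Origin: on the worktop, under the basket's axis when the portafilter is fully home. z up; +x points into the machine: the portafilter goes in along +x, handle towards -x.
- home (a point): On the grinder, 125 mm over its origin: where the fully home basket's axis meets the prongs' top at its middle setting. Two level prongs, 6 mm thick, 64 mm apart inside, reach 58 mm in front of it, flared tips to 71 mm; at home the basket touches the buffer in the root. The holder (fork with arm) is clamped up to 18 mm higher or lower each time; that is not measured: feel or see it.
- hold_arm (a joint): Sprung hold-down arm of the holder, rad: 0 at rest, grows as its tip rises, stop at 0.30. Two blades reach from the tower over the fork to turned-up tips. A portafilter sliding in on the prongs meets them about 40 mm before home, lifts the arm to about 0.12, and in the last 5 mm small noses drop inside the rim: the arm then reads about 0.07 and bears down with about 4 N.
- blade_tip (a point): On the grinder: the arm's turned-up tips at the holder's middle setting (it does not follow the holder): 10 mm in front of the home axis, their underside only 8.5 mm above the prongs' top. Sliding in under the arm takes about 3 to 8 N. Do not push on holder or arm with more than about 12 N (the contact forces between portafilter and grinder, about 15 N once seated, must add up to under 28 N).
- mug: Red stoneware mug, 85 mm wide and 94 mm high, standing to the right of the grinder; origin at its underside. Leave it alone.
- sugar_jar: Glass jar with a black lid, 70 mm wide and 145 mm high, to the left of the grinder; origin: centre of its underside. Leave it alone.
There are look-alikes about, which are no part of the job. Leave any yellow look-alike of the portafilter alone.

How it is judged:
By the outcome, as a careful person would: the job done as asked, in the order asked, and still so for the second after the job is handed in, with the robot touching nothing.
It also fails if it takes over 48 s, if anything falls off the work surface, if the arm or the gripper's body presses on something with over 40 N, if the wrist force passes 120 N, or if a joint passes its speed limit or range.

ROBOT

A 6-joint arm with a two-finger parallel gripper is mounted at the origin on the work surface; the furniture and walls round the work are solid. World frame = base frame: x ahead of the robot, y to its left, z up, the work surface at z = 0. Lengths are in m, angles in rad, forces in N, time in s.
With the tool pointing down it reaches from about 0.35 to 0.875 m from the base axis. Payload 4.2 kg.
Tool frame: the origin (TCP) lies at the very end of the fingers, on their centre line; the grasp point (between the pads) lies 19 mm behind it; z points along the fingers, y is the direction in which the jaws open and shut (so a half turn about z gives the same grasp; the last joint's range is limited). The gripper opens to 85 mm and grips with 20 to 120 N. Pads are 22 mm wide; open, the fingers measure 114 mm over their backs; the gripper's body (76 mm by 85 mm) begins 54 mm behind the grasp point. The pads swing forward as they close: fully open they stand 13 mm farther back than shut.
Start: joints at [-0.933, 0.385, 0.008, 0, -1.194, -0.259], TCP at [0.231, -0.581, 0.206] pointing down, gripper open.
Joint ranges: [-3.14, 3.14], [-1.21, 2.06], [-1.07, 1.41], [-3.16, 2.05], [-2.99, -0.16], [-3.1, 3.1]. Speed limits (rad/s): [2.79, 2.79, 3.14, 3.14, 3.14, 3.14].

INTERFACE

Orientations are given as a unit quaternion [x, y, z, w].
In Python, from rig import monitor, cams, sign_off gives the robot as it stands.
- The arm moves only by the tool play_rows, never from a script. Its argument "deltas" is one flat list of numbers, 7 for each row, row after row: the shift along the tool's x, y, z in m, then the turn, a rotation vector about the tool's x, y, z in degrees, then the opening, from 0 (shut) to 1 (fully open). In form: [tx, ty, tz, rx, ry, rz, claw, tx, ty, tz, rx, ry, rz, claw, ...]. A call has exactly 10 rows; each row shifts and turns the commanded pose from where the row before left it, along the tool's axes as they then stand; what a row does not reach is not made up. A row lasts 1/10 s, in which the tool goes at most 50 mm and 8.59 degrees, less where a joint would pass 70% of its speed; a pose out of reach is approached as far as the arm can. A call with a gripper value outside its range is refused whole. The fingers move at their own pace and stop on an object; "force" is the grip in N (left out, the last holds). Time passes only in rows, so rows that do not move let the fingers close, or fill a call up. It gives the time, the measured TCP pose, the force and the opening at its end, in the units of the state.
- monitor.get_state(): the state, without advancing time (a new reading comes with each control period).
- cams.snapshot(name): name is "scene" or "top" or "wrist"; returns the picture (420x560x3 uint8, blue, green, red); there is no depth.
- cams.get_calibration(name): a dict with "K" (3x3 intrinsics, pixels), "R" (3x3) and "t" (3): a world point X has camera coordinates R X + t. Camera axes: x right, y down, z forward; pixel columns grow to the right and rows downward; lengths in m; the calibration is good to about 2 mm. A picture is of the moment at which its call begins: read the wrist's pose just before it. get_calibration takes no time and is no camera call; for the wrist camera it gives the pose at the moment of the call.
- sign_off(): hands the job in, once; it reports no verdict.
The state is a dict: "clock": time; "qpos": joint angles; "qvel": joint speeds; "joint_torque": joint torques, N m; "ee_pos": TCP position; "orientation": TCP orientation; "wrist_force": force on the tool from outside, world axes, zero at the start; "ft_torque": the same for the moment, N m; "grip_width": opening from 0.0 (shut) to 1.0 (fully open).
Only numpy, scipy, OpenCV 4.12 (cv2) and the standard library are available. Lean on these libraries where they do the work, as an engineer would, in place of code of your own. Each camera call takes 0.05 s, during which the arm holds its last target. There are 200 camera calls.

## Working session

There is one attempt and no reset: what is moved stays moved. The work goes in short steps, Python scripts to look and compute and a tool call to move; the robot and the scene stay as the last step left them, time stands still between calls to the robot, and variables do not carry over. Pictures are saved under pics/ and viewed, about 8 in all and at most 12, crops included, and the job is handed in when it is done.

Besides the shell and the picture viewer there is one more tool, called after "Call:" as a command line: name --argument value ..., lists and objects as JSON in quotes. play_rows: Moves the arm, as the interface text tells. Its arguments: {"type":"object","properties":{"deltas":{"type":"array","items":{"type":"number"}},"force":{"type":"number"}},"required":["deltas"]}

```bash
mkdir -p pics; ls
python3 - <<'E'
from rig import monitor, cams
import cv2
s=monitor.get_state()
print({k:(v if not hasattr(v,'round') else v) for k,v in s.items()})
for n in ("scene","top"):
    cv2.imwrite(f"pics/{n}0.png",cams.snapshot(n)); print(n,cams.get_calibration(n))
E
```

```text
pics
{'clock': 0.0, 'qpos': array([-9.33392479e-01,  3.85535644e-01,  6.62216880e-03, -5.25882874e-04,
       -1.19400356e+00, -2.58584228e-01]), 'qvel': array([-0.00142912,  0.00093793,  0.00014002, -0.00073385,  0.00095959,
       -0.00064471]), 'joint_torque': array([-3.13693108e-04, -3.92287838e+01,  1.88399935e+01,  4.18614998e+00,
       -4.65654273e-03,  1.20432492e-05]), 'ee_pos': array([ 0.23091226, -0.5800815 ,  0.20442885]), 'orientation': array([-1.88183910e-01,  9.82133205e-01,  1.06157548e-03, -2.39024568e-04]), 'wrist_force': array([-2.23099932e-01, -8.42054336e-01, -1.76958267e-04]), 'ft_torque': array([-0.03151021,  0.01172632,  0.0590938 ]), 'grip_width': 0.999831204424054}
scene {'K': array([[403.09484159,   0.        , 282.66711026],
       [  0.        , 403.09484159, 215.061083  ],
       [  0.        ,   0.        ,   1.        ]]), 'R': array([[-0.45100636, -0.89222695,  0.02289855],
       [-0.40746471,  0.18300492, -0.89469643],
       [ 0.79408172, -0.41284413, -0.44608737]]), 't': array([0.24418645, 0.28827339, 0.76624752])}
top {'K': array([[511.43452262,   0.        , 282.35061045],
       [  0.        , 511.43452262, 210.74600166],
       [  0.        ,   0.        ,   1.        ]]), 'R': array([[-0.42575326, -0.90479442,  0.00901205],
       [-0.77143173,  0.35775783, -0.52621519],
       [ 0.47289243, -0.23099001, -0.85030369]]), 't': array([0.25570958, 0.40854611, 1.61062367])}
```

View pics/scene0.png

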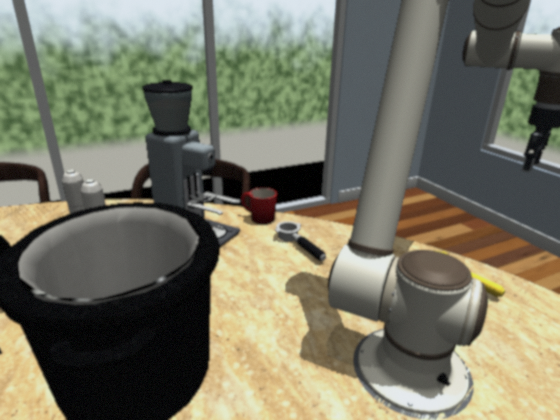

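View pics/top0.png

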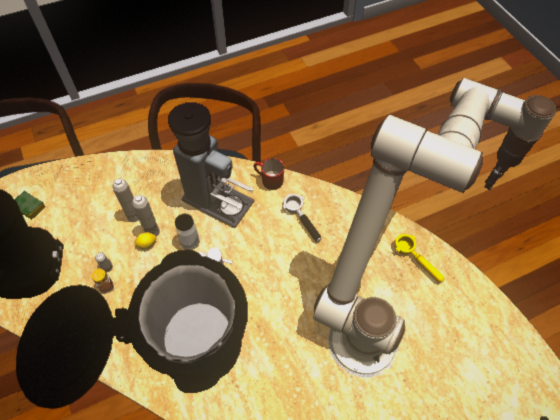

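The scene and top views show the steel portafilter with a black handle at top (293,205)→(316,238), and a yellow look-alike at (405,243). A white spoon or cup lies at (214,257). The steel one with the black handle fits the description. The grinder is at (215,190), the mug at (271,174) and the jar at (186,230). I'll enlarge that area to confirm.

Run:
```python
import cv2
a=cv2.imread("pics/top0.png")[95:265,160:330]
b=cv2.imread("pics/scene0.png")[130:270,140:340]
cv2.imwrite("pics/c1.png",cv2.resize(a,(600,600),interpolation=cv2.INTER_CUBIC))
cv2.imwrite("pics/c2.png",cv2.resize(b,(800,560),interpolation=cv2.INTER_CUBIC))
```

```text
(no output)
```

View pics/c1.png

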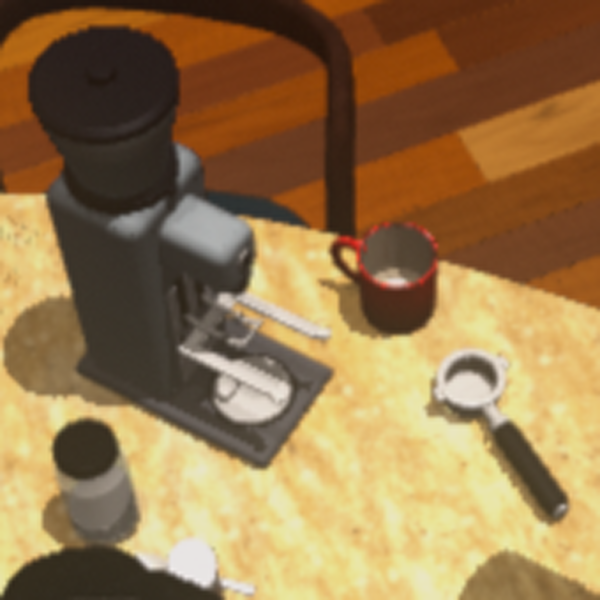

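View pics/c2.png

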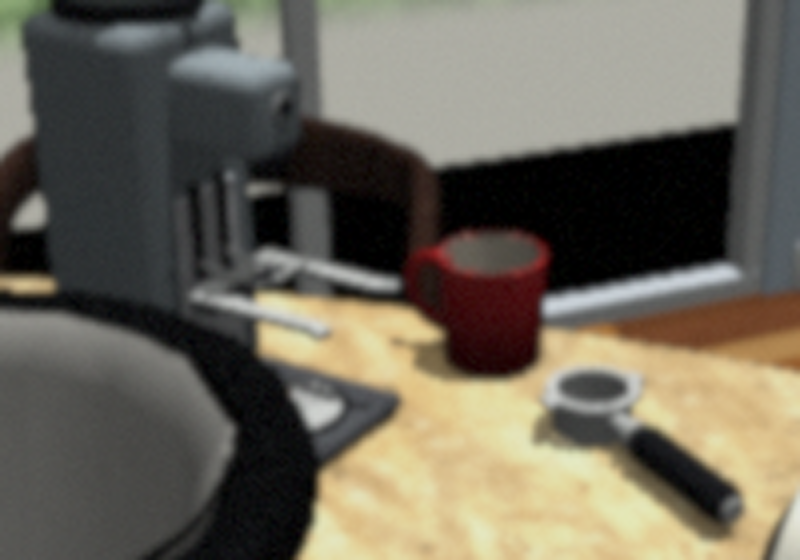

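```bash
cat > h.py <<'E'
import numpy as np, cv2
from rig import cams
def ray(c,n):
    R,t,K=c["R"],c["t"],c["K"]; d=R.T@np.linalg.inv(K)@np.array([*n,1.]); return -R.T@t,d/np.linalg.norm(d)
def onz(c,p,z):
    o,d=ray(c,p); return o+d*(z-o[2])/d[2]
def tri(obs):
    A=np.zeros((3,3));b=np.zeros(3);L=[]
    for c,p in obs:
        o,d=ray(c,p);P=np.eye(3)-np.outer(d,d);A+=P;b+=P@o;L.append((o,P))
    X=np.linalg.solve(A,b); return X,[np.linalg.norm(P@(X-o))*1e3 for o,P in L]
def px(c,X):
    q=c["K"]@(c["R"]@np.asarray(X)+c["t"]); return q[:2]/q[2]
E
python3 - <<'E'
from h import *
np.set_printoptions(precision=4,suppress=True)
T=cams.get_calibration("top");S=cams.get_calibration("scene")
t=lambda u,v:(160-.5+(u+.5)/3.529,95-.5+(v+.5)/3.529)
s=lambda u,v:(140-.5+(u+.5)/4,130-.5+(v+.5)/4)
print("rim",onz(T,t(471,378),.036),onz(S,s(592,390),.036))
print("hend",onz(T,t(558,510),.022),onz(S,s(735,507),.022))
print("hstart",onz(T,t(503,424),.022),onz(S,s(640,434),.022))
print("prR",tri([(T,t(328,335)),(S,s(400,287))]))
print("prL",tri([(T,t(286,400)),(S,s(326,330))]))
for n,p in dict(fr=(332,370),fl=(265,466),bl=(80,370)).items(): print(n,onz(T,t(*p),.012))
print("frS",onz(S,s(398,398),.012))
print("mug",onz(T,t(398,245),.094),"jar",onz(T,t(87,447),.145))
E
```

```text
rim [ 0.5404 -0.0141  0.036 ] [ 0.536  -0.0126  0.036 ]
hend [ 0.3734 -0.0287  0.022 ] [ 0.3743 -0.0359  0.022 ]
hstart [ 0.4849 -0.0236  0.022 ] [ 0.4858 -0.0257  0.022 ]
prR (array([0.5979, 0.1137, 0.1165]), [np.float64(2.2522801283838785), np.float64(2.252280128383773)])
prL (array([0.5445, 0.1836, 0.1205]), [np.float64(0.7638310997715153), np.float64(0.7638310997715766)])
fr [0.6235 0.1051 0.012 ]
fl [0.5465 0.2118 0.012 ]
bl [0.7332 0.3416 0.012 ]
frS [0.6245 0.1052 0.012 ]
mug [0.6853 0.0009 0.094 ] jar [0.5594 0.3737 0.145 ]
```

The close-ups confirm it: steel rim at crop (471,378), black handle out to (558,508). Prong tips are at (328,335) and (286,400). I'll move above the handle and turn the jaws across it.

Call:
play_rows --deltas '[-0.0284,0.0314,0,0,0,0,1,-0.0284,0.0314,0,0,0,0,1,-0.0284,0.0314,0,0,0,0,1,-0.0284,0.0314,0,0,0,0,1,-0.0284,0.0314,0,0,0,0,1,-0.0284,0.0314,0,0,0,0,1,-0.0284,0.0314,0,0,0,0,1,-0.0284,0.0314,0,0,0,0,1,-0.0284,0.0314,0,0,0,0,1,-0.0284,0.0314,0,0,0,0,1]'

```text
clock: 1.1
ee_pos: [0.3789, -0.1822, 0.2054]
orientation: [-0.188, 0.982, 0.0, -0.0]
wrist_force: [0.6, -0.4, -0.3]
grip_width: 1.0
```

Call:
play_rows --deltas '[-0.0284,0.0314,0,0,0,0,1,-0.0284,0.0314,0,0,0,0,1,-0.0284,0.0314,0,0,0,0,1,-0.0284,0.0314,0,0,0,0,1,0,0,0,0,0,3.8,1,0,0,0,0,0,3.8,1,0,0,0,0,0,3.8,1,0,0,0,0,0,3.8,1,0,0,0,0,0,0,1,0,0,0,0,0,0,1]'

```text
clock: 2.1
ee_pos: [0.4377, -0.0252, 0.2053]
orientation: [-0.057, 0.998, 0.0, -0.0]
wrist_force: [0.0, -0.6, -0.1]
grip_width: 1.001
```

Run:
```python
from h import *
from rig import monitor
from scipy.spatial.transform import Rotation as R
s=monitor.get_state();c=cams.get_calibration("wrist")
im=cams.snapshot("wrist");cv2.imwrite("pics/w1.png",im)
np.set_printoptions(precision=4,suppress=True)
print(s["clock"],s["ee_pos"],R.from_quat(s["orientation"]).as_matrix());print(c)
import pickle;pickle.dump(c,open("w1.pkl","wb"))
```

```text
2.1 [ 0.4377 -0.0252  0.2053] [[-0.9934 -0.1145 -0.0006]
 [-0.1145  0.9934 -0.    ]
 [ 0.0006  0.0001 -1.    ]]
{'K': array([[372.367 ,   0.    , 286.5968],
       [  0.    , 372.367 , 207.7522],
       [  0.    ,   0.    ,   1.    ]]), 'R': array([[-0.1145,  0.9934, -0.0002],
       [ 0.95  ,  0.1095,  0.2926],
       [ 0.2907,  0.0333, -0.9562]]), 't': array([ 0.0751, -0.4515,  0.2532])}
```

View pics/w1.png

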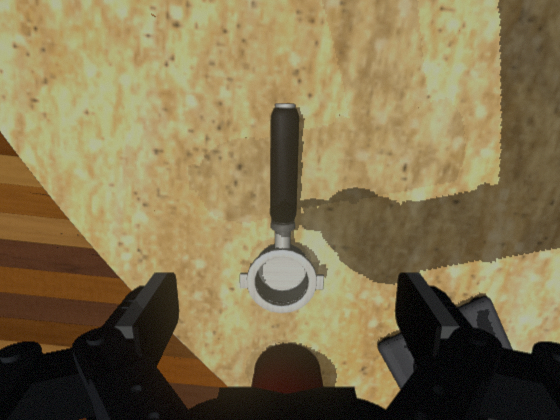

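The wrist view shows the rim centre at about (282,279), the handle from (283,222) to its tip at (286,107), the mug at the bottom (291,365) and the grinder foot at (445,340).

Run:
```python
from h import *
import pickle
c=pickle.load(open("w1.pkl","rb"))
np.set_printoptions(precision=4,suppress=True)
rim=onz(c,(282,279.5),.036);a=onz(c,(286,107),.030);b=onz(c,(283,222),.035)
print(rim,a,b)
d=rim[:2]-a[:2];print(np.linalg.norm(d),np.degrees(np.arctan2(d[1],d[0])))
d/=np.linalg.norm(d);print("grip",rim[:2]-.1*d,"width@rim",onz(c,(248,279),.036)-onz(c,(317,279),.036))
```

```text
[ 0.5425 -0.0177  0.036 ] [ 0.3752 -0.0329  0.03  ] [ 0.4817 -0.0236  0.035 ]
0.16800662058435253 5.172072419747638
grip [ 0.4429 -0.0267] width@rim [ 0.008  -0.0692 -0.    ]
```

Call:
play_rows --deltas '[-0.0038,-0.0018,0.025,0,0,1.2,1,0,0,0.025,0,0,0,1,0,0,0.025,0,0,0,1,0,0,0.025,0,0,0,1,0,0,0.025,0,0,0,1,0,0,0.025,0,0,0,1,0,0,0.025,0,0,0,1,0,0,0.015,0,0,0,1,0,0,0.008,0,0,0,1,0,0,0,0,0,0,1]'

```text
clock: 3.15
ee_pos: [0.4414, -0.0268, 0.0067]
orientation: [-0.046, 0.999, -0.0, -0.001]
wrist_force: [0.1, 0.2, -0.4]
grip_width: 1.001
```

Call:
play_rows --deltas '[0,0,0,0,0,0,0.3,0,0,0,0,0,0,0.15,0,0,0,0,0,0,0,0,0,0,0,0,0,0,0,0,0,0,0,0,0,0,0,0,0,0,0,0,0,0,0,0,0,0,0,0,0,0,0,0,0,0,0,0,0,0,0,0,0,0,0,0,0,0,0,0]' --force 110

```text
clock: 4.15
ee_pos: [0.442, -0.0265, 0.0075]
orientation: [-0.046, 0.999, 0.0, 0.0]
wrist_force: [-0.1, 0.8, 0.6]
grip_width: 0.003
```

The gripper shut on nothing, so I'll look.

Run:
```python
from h import *
from rig import monitor
import pickle
s=monitor.get_state();c=cams.get_calibration("wrist");pickle.dump((c,s),open("w2.pkl","wb"))
w=cams.snapshot("wrist");t=cams.snapshot("top")
print(s["grip_width"],s["ee_pos"])
t=cv2.resize(t[180:260,240:350],(550,400),interpolation=2)
w=cv2.resize(w,(533,400));t=t[:,:260] if 0 else cv2.resize(t,(266,194))
cv2.imwrite("pics/w2.png",np.hstack([w,cv2.copyMakeBorder(t,0,206,0,0,0)]))
```

```text
0.0026313495710868916 [ 0.44204542 -0.02653701  0.00750651]
```

View pics/w2.png

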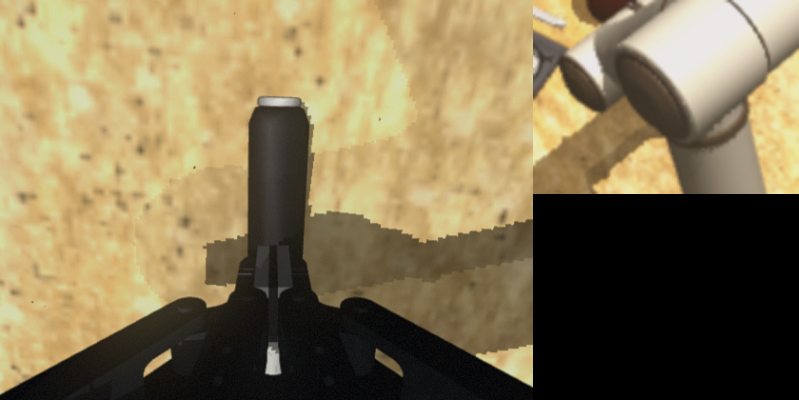

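Run:
```python
from h import *
import pickle
c,s=pickle.load(open("w2.pkl","rb"))
np.set_printoptions(precision=4,suppress=True)
from scipy.spatial.transform import Rotation as R
M=R.from_quat(s["orientation"]).as_matrix();p=s["ee_pos"]
k=560/533
print("cam",-c["R"].T@c["t"]); print("tcp px(in view)",px(c,p)/k,"grasp",px(c,p-M[:,2]*.019)/k)
for z in (.022,.035,.06): print(z,onz(c,(277*k,104*k),z),onz(c,(250*k,150*k),z)[:2]-onz(c,(305*k,150*k),z)[:2])
# expected handle in this view
d=np.array([np.cos(np.radians(5.2)),np.sin(np.radians(5.2))]);o=np.array([.5425,-.0177])
for r in (.172,.1,.06): print(r,px(c,[*(o-r*d),.035])/k)
```

```text
cam [ 0.368  -0.0332  0.1764]
tcp px(in view) [272.4885 239.5593] grasp [272.4484 256.1157]
0.022 [ 0.3738 -0.0309  0.022 ] [ 0.0022 -0.024 ]
0.035 [ 0.3733 -0.0311  0.035 ] [ 0.002  -0.0219]
0.06 [ 0.3724 -0.0315  0.06  ] [ 0.0017 -0.0181]
0.172 [271.9076  97.8692]
0.1 [271.7404 266.4708]
0.06 [271.6656 341.9339]
```

Run:
```python
from h import *
w=cams.snapshot("wrist")[230:420,190:390].astype(float)
w=255*(w/255)**.45
s=cams.snapshot("scene")[180:290,250:360].astype(float);s=255*(s/255)**.6
f=lambda a,z:cv2.resize(a.clip(0,255).astype(np.uint8),z,interpolation=2)
cv2.imwrite("pics/w3.png",np.hstack([f(w,(400,380)),f(s,(380,380))]))
```

```text
(no output)
```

View pics/w3.png

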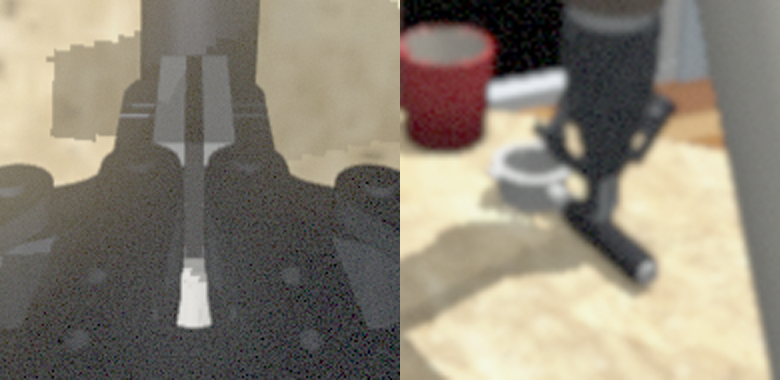

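The fingers look shut at the handle, and nothing has moved visibly. I'll do a small lift test and read the weight.

Call:
play_rows --deltas '[0,0,-0.002,0,0,0,0,0,0,-0.002,0,0,0,0,0,0,-0.002,0,0,0,0,0,0,-0.002,0,0,0,0,0,0,-0.002,0,0,0,0,0,0,-0.002,0,0,0,0,0,0,-0.002,0,0,0,0,0,0,-0.002,0,0,0,0,0,0,0,0,0,0,0,0,0,0,0,0,0,0]'

```text
clock: 5.35
ee_pos: [0.442, -0.0265, 0.0236]
orientation: [-0.046, 0.999, 0.0, 0.0]
wrist_force: [0.4, -0.1, -0.7]
grip_width: 0.001
```

Run:
```python
from h import *
from rig import monitor
import pickle
s=monitor.get_state();c=cams.get_calibration("wrist");pickle.dump((c,s),open("w4.pkl","wb"))
print(s["grip_width"],s["ee_pos"],s["wrist_force"],s["ft_torque"])
w=cams.snapshot("wrist")[80:420,150:430]
s=cams.snapshot("scene")[180:290,250:360]
f=lambda a,z:cv2.resize((255*(a/255)**.6).astype(np.uint8),z,interpolation=2)
cv2.imwrite("pics/w4.png",np.hstack([f(w,(420,510)),f(s,(380,510))]))
```

```text
0.0013703428746778587 [ 0.44198812 -0.02651477  0.02358577] [ 0.4237087  -0.09566459 -0.65044306] [-0.03366828  0.0226367  -0.01724568]
```

View pics/w4.png

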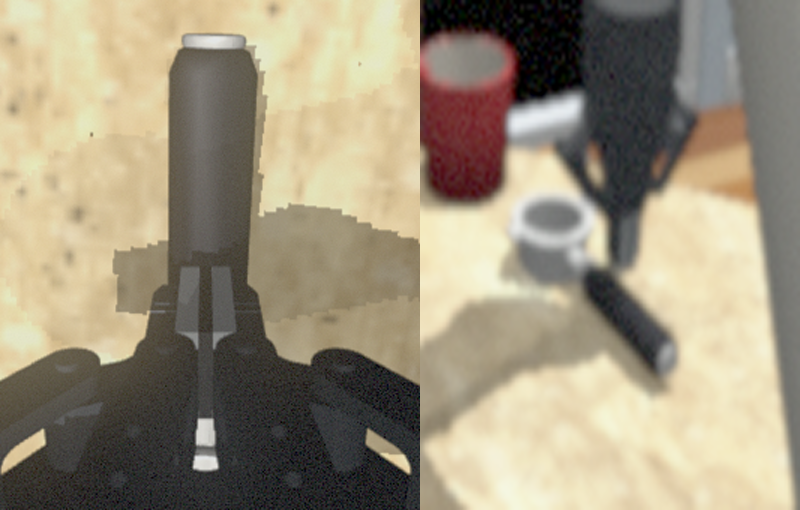

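Run:
```python
from h import *
import pickle
c,s=pickle.load(open("w4.pkl","rb"))
np.set_printoptions(precision=4,suppress=True)
S=cams.get_calibration("scene")
sc=lambda u,v:(250+(u-420)*110/380,180+v*110/510)
w=lambda u,v:(150+u/1.5,80+v/1.5)
print("tcp scene exp",px(S,s["ee_pos"]),"seen",sc(622,266))
print("tri tip",tri([(c,w(214,43)),(S,sc(666,356))]))
print("tri from start pic tip", tri([(cams.get_calibration("top"),(160+558/3.529,95+508/3.529)),(S,(140+735/4,130+505/4))]))
w1=pickle.load(open("w1.pkl","rb"))
print("w1+scene tip",tri([(w1,(286,105)),(S,(140+735/4,130+505/4))]))
print("w1+w4 tip",tri([(w1,(286,105)),(c,w(214,43))]))
print("w1+scene rim",tri([(w1,(282,279.5)),(S,(288,227.5))]), tri([(w1,(282,279.5)),(cams.get_calibration("top"),(293.5,202.1))]))
print("tcp in w4 view",px(c,s["ee_pos"]), "seen",w(206,268))
```

```text
tcp scene exp [307.5689 244.7164] seen (308.4736842105263, 237.37254901960785)
tri tip (array([ 0.3742, -0.0296,  0.0223]), [np.float64(0.4565739508247945), np.float64(0.45657395082466484)])
tri from start pic tip (array([ 0.3702, -0.031 ,  0.0263]), [np.float64(2.627351048366289), np.float64(2.6273510483663673)])
w1+scene tip (array([ 0.3728, -0.0343,  0.0239]), [np.float64(1.462029478716599), np.float64(1.4620294787165944)])
w1+w4 tip (array([ 0.3691, -0.0331,  0.1714]), [np.float64(0.5116937980661824), np.float64(0.5116937980662325)])
w1+scene rim (array([ 0.5453, -0.018 ,  0.0294]), [np.float64(0.8554111099447929), np.float64(0.8554111099446452)]) (array([ 0.5454, -0.0175,  0.0271]), [np.float64(1.6173277055797661), np.float64(1.6173277055799782)])
tcp in w4 view [286.3636 251.7613] seen (287.33333333333337, 258.66666666666663)
```

The fingertips, shut, look to end 20–30 mm short of the reported TCP. They stay fixed in the wrist image and appear above the handle, and the scene view agrees. I'll reopen over the handle, go down carefully while watching the force, and check.

Call:
play_rows --deltas '[0,0.0012,0,0,0,0,0.6,0,0,0,0,0,0,0.6,0,0,0,0,0,0,0.6,0,0,0,0,0,0,0.6,0,0,0.004,0,0,0,0.6,0,0,0.004,0,0,0,0.6,0,0,0.004,0,0,0,0.6,0,0,0.004,0,0,0,0.6,0,0,0.003,0,0,0,0.6,0,0,0,0,0,0,0.6]'

```text
clock: 6.45
ee_pos: [0.4415, -0.0255, 0.004]
orientation: [-0.046, 0.999, -0.0, -0.001]
wrist_force: [-0.8, -0.7, -0.7]
grip_width: 0.598
```

Run:
```python
from h import *
from rig import monitor
import pickle
s=monitor.get_state();c=cams.get_calibration("wrist")
w=cams.snapshot("wrist");sc=cams.snapshot("scene")
pickle.dump((c,s),open("w5.pkl","wb"))
S=cams.get_calibration("scene")
print(s["grip_width"],s["ee_pos"],s["wrist_force"],px(S,s["ee_pos"]),px(c,s["ee_pos"]))
f=lambda a,z:cv2.resize((255*(a/255)**.6).astype(np.uint8),z,interpolation=2)
cv2.imwrite("pics/w5.png",np.hstack([f(w[80:420,150:430],(420,510)),f(sc[200:275,265:325],(380,510))]))
```

```text
0.5984050493889432 [ 0.44147116 -0.02547484  0.00395774] [-0.84929141 -0.70871715 -0.65790922] [306.98398611 250.94058449] [286.30632195 251.68820081]
```

View pics/w5.png

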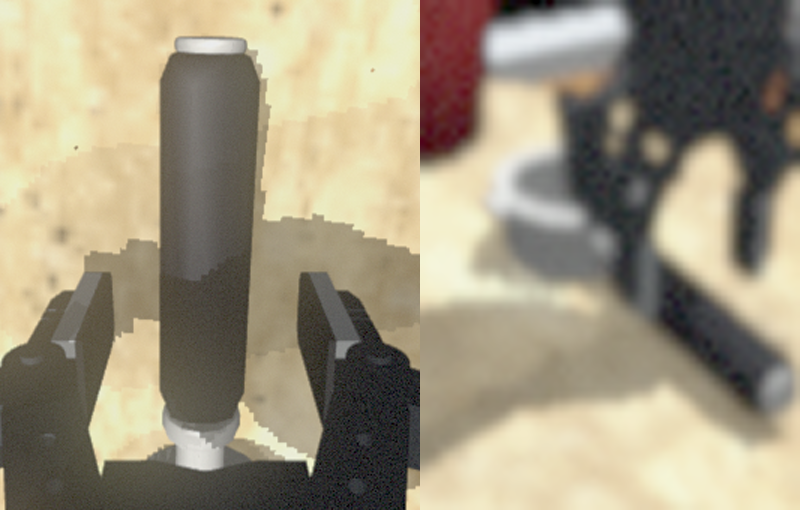

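Run:
```python
from h import *
import pickle
c,s=pickle.load(open("w5.pkl","rb"))
np.set_printoptions(precision=4,suppress=True)
S=cams.get_calibration("scene");p=s["ee_pos"]
for q in ((299.7,244.9),(316.8,239.4)):
    o,d=ray(S,q)
    for x in (.431,.442,.452): print(q,x,o+d*(x-o[0])/d[0])
w=lambda u,v:(150+u/1.5,80+v/1.5)
for u in (112,300):
    o,d=ray(c,w(u,272))
    for x in (.431,.4415): print("wr",u,x,o+d*(x-o[0])/d[0])
```

```text
(299.7, 244.9) 0.431 [0.431  0.0051 0.0368]
(299.7, 244.9) 0.442 [ 0.442  -0.0013  0.0292]
(299.7, 244.9) 0.452 [ 0.452  -0.0072  0.0224]
(316.8, 239.4) 0.431 [ 0.431  -0.0485  0.0411]
(316.8, 239.4) 0.442 [ 0.442  -0.0557  0.0336]
(316.8, 239.4) 0.452 [ 0.452  -0.0622  0.0268]
wr 112 0.431 [ 0.431  -0.0502  0.0421]
wr 112 0.4415 [ 0.4415 -0.0532  0.0204]
wr 300 0.431 [0.431  0.     0.0322]
wr 300 0.4415 [0.4415 0.0053 0.0089]
```

Both views put the open fingertips at z≈0.03 while the TCP reads 0.004, so the tool's length is about 25 mm off. I'll go down further in small steps with force checks.

Call:
play_rows --deltas '[0,0,0.002,0,0,0,0.5,0,0,0.002,0,0,0,0.5,0,0,0.002,0,0,0,0.5,0,0,0.002,0,0,0,0.5,0,0,0.001,0,0,0,0.5,0,0,0.001,0,0,0,0.5,0,0,0.001,0,0,0,0.5,0,0,0.001,0,0,0,0.5,0,0,0,0,0,0,0.5,0,0,0,0,0,0,0.5]'

```text
clock: 7.55
ee_pos: [0.4419, -0.0254, -0.0075]
orientation: [-0.046, 0.999, -0.0, -0.0]
wrist_force: [-0.2, 0.9, -0.1]
grip_width: 0.494
```

Call:
play_rows --deltas '[0,0,0.002,0,0,0,0.45,0,0,0.002,0,0,0,0.45,0,0,0.001,0,0,0,0.45,0,0,0.001,0,0,0,0.45,0,0,0.001,0,0,0,0.45,0,0,0.001,0,0,0,0.4,0,0,0.001,0,0,0,0.4,0,0,0,0,0,0,0.38,0,0,0,0,0,0,0.36,0,0,0,0,0,0,0.36]'

```text
clock: 8.55
ee_pos: [0.4419, -0.0254, -0.0165]
orientation: [-0.046, 0.999, 0.0, 0.0]
wrist_force: [-0.3, 0.7, -0.0]
grip_width: 0.357
```

Call:
play_rows --deltas '[0,0,0.001,0,0,0,0.33,0,0,0.001,0,0,0,0.2,0,0,0,0,0,0,0,0,0,0,0,0,0,0,0,0,0,0,0,0,0,0,0,0,0,0,0,0,0,0,0,0,0,0,0,0,0,0,0,0,0,0,0,0,0,0,0,0,0,0,0,0,0,0,0,0]' --force 115

```text
clock: 9.55
ee_pos: [0.4419, -0.0255, -0.0179]
orientation: [-0.046, 0.999, 0.0, 0.0]
wrist_force: [-2.5, -0.5, 6.9]
grip_width: 0.278
```

Gripped now: opening 0.278, about the handle's width. I'll lift, carry it in front of the fork and turn it.

Call:
play_rows --deltas '[0,0,-0.006,0,0,0,0,0,0,-0.012,0,0,0,0,0,0,-0.012,0,0,0,0,0,0,-0.014,0,0,0,0,-0.003,0.0147,-0.014,0,0,0,0,-0.003,0.0147,-0.014,0,0,0,0,-0.003,0.0147,-0.014,0,0,0,0,-0.003,0.0147,-0.014,0,0,0,0,-0.003,0.0147,-0.012,0,0,0,0,-0.003,0.0147,-0.008,0,0,0,0]'

```text
clock: 10.55
ee_pos: [0.4507, 0.0646, 0.1017]
orientation: [-0.046, 0.999, -0.0, -0.001]
wrist_force: [-0.2, 0.6, -3.2]
grip_width: 0.283
```

Call:
play_rows --deltas '[0,0,0,0,0,-2,0,0,0,0,0,0,-4,0,0,0,0,0,0,-4,0,0,0,0,0,0,-4,0,0,0,0,0,0,-4,0,0,0,0,0,0,-4,0,0,0,0,0,0,-4,0,0,0,0,0,0,-4.2,0,0,0,0,0,0,0,0,0,0,0,0,0,0,0]'

```text
clock: 11.55
ee_pos: [0.451, 0.064, 0.101]
orientation: [-0.304, 0.953, -0.0, -0.001]
wrist_force: [0.4, -0.4, -3.2]
grip_width: 0.283
```

Run:
```python
from h import *
from rig import monitor
import pickle
s=monitor.get_state()
t=cams.snapshot("top");sc=cams.snapshot("scene");w=cams.snapshot("wrist")
cv2.imwrite("pics/t6.png",t);cv2.imwrite("pics/s6.png",sc);cv2.imwrite("pics/w6.png",w)
pickle.dump(s,open("s6.pkl","wb"))
print(s)
for q in ([.535,.123,.156],[.571,.1487,.1185]): print(px(cams.get_calibration("top"),q),px(cams.get_calibration("scene"),q))
f=lambda a,z:cv2.resize(a,z,interpolation=2)
cv2.imwrite("pics/v6.png",np.hstack([f(t[140:220,200:280],(400,400)),f(sc[165:245,175:255],(400,400))]))
```

```text
{'clock': 11.55, 'qpos': array([ 4.99297426e-01,  2.12630221e-01, -5.39678212e-01, -3.24492259e-04,
       -8.20266310e-01, -1.45182015e+00]), 'qvel': array([-0.00313789, -0.00227815,  0.00415264,  0.00091811,  0.00224773,
        0.00229038]), 'joint_torque': array([ 9.12915071e-03, -2.80350244e+01,  1.61586732e+01,  3.66752163e+00,
        2.87625454e-01,  1.40472499e-02]), 'ee_pos': array([0.4509646 , 0.06401799, 0.10101378]), 'orientation': array([-3.04130833e-01,  9.52629850e-01, -5.16555374e-05, -8.95587872e-04]), 'wrist_force': array([ 0.38548068, -0.43526253, -3.1917178 ]), 'ft_torque': array([-0.12492347,  0.24941603,  0.01707894]), 'grip_width': 0.2834035045940959}
[257.73288285 198.05290703] [243.78727961 197.44841351]
[246.93606719 198.70407835] [230.4125927  206.60196354]
```

View pics/v6.png

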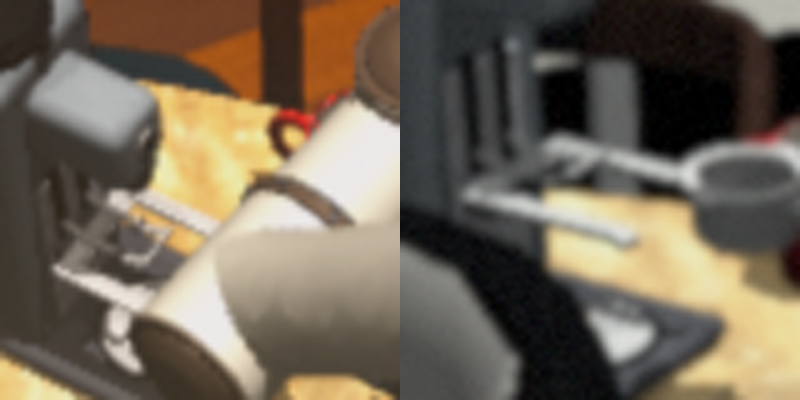

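The scene half of the view shows the basket's rim near crop (747,168), in front of the fork. The near prong tip is at crop (637,238), and the arm hides the fork in the top view. The rim matches my prediction to about 1 px, and the fork's centre line agrees with the foot's to under a millimetre. I'll lower it and enter between the prongs with the rim still above them.

Call:
play_rows --deltas '[0,-0.001,0.007,0,0,0,0,0,0,0.007,0,0,0,0,0,0,0.007,0,0,0,0,-0.008,0,0,0,0,0,0,-0.01,0,0,0,0,0,0,-0.01,0,0,0,0,0,0,-0.01,0,0,0,0,0,0,-0.008,0,0,0,0,0,0,-0.004,0,0,0,0,0,0,0,0,0,0,0,0,0]'

```text
clock: 12.7
ee_pos: [0.4934, 0.0927, 0.0804]
orientation: [-0.305, 0.952, 0.0, 0.0]
wrist_force: [0.2, 0.3, -4.1]
grip_width: 0.282
```

Run:
```python
from h import *
from rig import monitor
s=monitor.get_state();print(s["ee_pos"],s["wrist_force"],s["ft_torque"])
t=cams.snapshot("top");sc=cams.snapshot("scene")
S=cams.get_calibration("scene")
f=np.array([.814,.581]);a=s["ee_pos"][:2]+.1025*f
print("rim pred",px(S,[*a,s["ee_pos"][2]+.018+.036]))
cv2.imwrite("pics/s7.png",sc);cv2.imwrite("pics/t7.png",t)
f=lambda a,z:cv2.resize(a,z,interpolation=2)
cv2.imwrite("pics/v7.png",f(sc[165:240,185:285],(800,600)))
```

```text
[0.49341175 0.09273846 0.08043766] [ 0.1586914   0.29243583 -4.08722894] [-0.18815686  0.293162   -0.00732536]
rim pred [228.22125804 200.72190356]
```

View pics/v7.png

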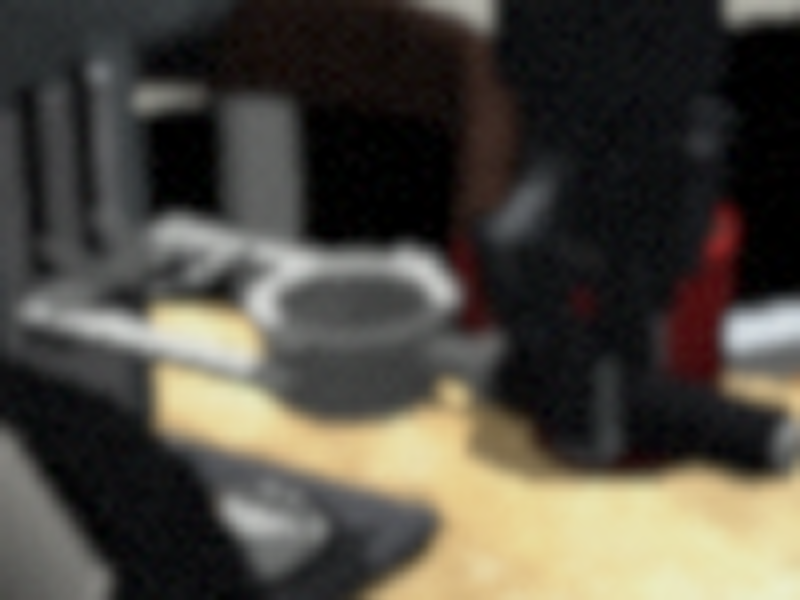

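Run:
```python
from h import *
np.set_printoptions(precision=1,suppress=True)
S=cams.get_calibration("scene");f=np.array([.814,.581])
p=np.array([.4934,.0927,.0804]);a=p[:2]+.1025*f
print("tip pred",px(S,[*(a-.172*f),p[2]+.04]),"seen 282.5,220")
print("rim pred",px(S,[*a,p[2]+.054]),"at 3mm lower",px(S,[*a,p[2]+.051]))
# original known-level pose check: rim (.544,-.0178,.036), tip
print("orig rim",px(S,[.5435,-.0177,.036]),"seen 288 227.5; tip",px(S,[.373,-.0305,.022]),"seen 323.5 256.5")
for n in ("scene0","s6","s7"):
    g=cv2.cvtColor(cv2.imread(f"pics/{n}.png"),cv2.COLOR_BGR2GRAY)
    print(n);print(g[206:217,214:232])
```

```text
tip pred [283.9 219.8] seen 282.5,220
rim pred [228.2 200.7] at 3mm lower [228.3 201.7]
orig rim [288.  225.7] seen 288 227.5; tip [321.9 257.1] seen 323.5 256.5
scene0
[[210 208 206 202 198 194 188 178 174 171 171 172 175 177 174 166 159 153]
 [210 212 210 205 202 200 195 188 184 184 183 188 191 193 192 189 186 182]
 [209 212 211 208 204 201 200 197 193 190 191 195 198 199 199 197 194 192]
 [206 208 209 208 207 203 205 203 200 196 198 199 203 203 204 202 198 196]
 [191 198 202 206 211 208 208 205 201 200 201 202 206 207 207 205 202 201]
 [164 170 178 190 204 210 206 200 196 196 199 200 202 205 209 210 209 205]
 [163 155 153 164 182 193 193 179 177 184 191 194 196 202 207 211 212 211]
 [195 184 173 161 158 167 161 151 157 176 184 188 192 197 205 211 215 215]
 [216 214 206 187 168 159 155 156 165 179 183 184 188 196 203 210 215 216]
 [217 219 219 212 197 186 182 182 186 185 183 184 185 193 203 207 214 218]
 [216 217 218 217 212 206 202 196 194 191 186 185 186 192 197 204 209 215]]
s6
[[220 219 216 212 210 207 198 191 186 182 183 184 187 190 186 178 169 161]
 [221 221 220 217 213 210 2
[... 852 characters left out ...]
 97  99  95  95  93  93]
 [218 218 200 163 118  99  96  96  92  83  80  85  86  87  86  84  82  79]
 [216 214 195 159 117  89  81  78  73  71  69  74  71  74  73  70  69  69]
 [199 197 177 145 112  92  80  71  68  65  69  68  70  69  68  69  66  65]
 [170 169 148 122 109 101  92  81  73  67  68  66  65  66  68  66  66  63]
 [169 157 138 120 111 104  96  82  75  67  67  66  64  68  65  64  65  62]
 [202 192 174 151 125 105  90  78  70  66  65  68  68  68  67  67  65  65]
 [221 221 215 194 163 125  93  76  66  67  66  68  69  68  67  64  67  65]
 [224 225 225 218 198 165 127  96  80  72  70  67  66  67  66  65  67  68]
 [222 224 224 222 215 197 168 137 114  97  86  78  75  76  76  76  79  84]]
```

No droop or tilt: the earlier level pose shows the same 1.8 px rim bias, and the handle tip matches. The prong tip shows faintly in front of the basket, so the basket is between the prongs. I'll go forward to about 55 mm before home and lower until I feel contact.

Call:
play_rows --deltas '[-0.003,0,0,0,0,0,0,-0.003,0,0,0,0,0,0,-0.003,0,0,0,0,0,0,0,0,0.001,0,0,0,0,0,0,0.001,0,0,0,0,0,0,0.001,0,0,0,0,0,0,0.001,0,0,0,0,0,0,0.001,0,0,0,0,0,0,0,0,0,0,0,0,0,0,0,0,0,0]'

```text
clock: 13.8
ee_pos: [0.5003, 0.0975, 0.0755]
orientation: [-0.305, 0.952, -0.0, -0.0]
wrist_force: [1.9, -0.7, -3.4]
grip_width: 0.288
```

```bash
cat > st.py <<'E'
from rig import monitor
import numpy as np
np.set_printoptions(precision=4,suppress=True)
s=monitor.get_state();p=s["ee_pos"];f=np.array([.814,.581]);l=np.array([-.581,.814])
F=s["wrist_force"];T=s["ft_torque"]
print("t",s["clock"],"axis-home mm",1e3*(p[:2]@f+.1025-.622),"lat",1e3*(p[:2]@l+.211),"z",p[2],"F fwd/lat/z",F[:2]@f,F[:2]@l,F[2],"T fwd/lat/z",T[:2]@f,T[:2]@l,T[2],"w",s["grip_width"])
E
python3 st.py
```

```text
t 13.8 axis-home mm -55.63869956672729 lat -0.29286592106736453 z 0.07545620835557193 F fwd/lat/z 1.1422920842995266 -1.6234832086866817 -3.4334973422286783 T fwd/lat/z -0.5441390079841196 0.22425116031014017 -0.2197576222122132 w 0.2880757573272322
```

A light sideways force of −1.6 N shows the basket touching the left prong. I'll shift 1.5 mm right and keep lowering.

Call:
play_rows --deltas '[0,-0.0015,0,0,0,0,0,0,0,0,0,0,0,0,0,0,0.001,0,0,0,0,0,0,0,0,0,0,0,0,0,0.001,0,0,0,0,0,0,0,0,0,0,0,0,0,0.001,0,0,0,0,0,0,0,0,0,0,0,0,0,0,0,0,0,0,0,0,0,0,0,0,0]'

```text
clock: 14.8
ee_pos: [0.5012, 0.0964, 0.0726]
orientation: [-0.305, 0.952, 0.0, 0.0]
wrist_force: [-0.2, -0.9, -2.3]
grip_width: 0.28
```

```bash
python3 st.py
```

```text
t 14.8 axis-home mm -55.52644997715872 lat -1.7184707092654794 z 0.07262978606010992 F fwd/lat/z -0.7156507702145428 -0.6221948272067299 -2.303387430464394 T fwd/lat/z 0.1397175934936542 0.1916153066574532 0.014201573020644169 w 0.2801063366960814
```

Call:
play_rows --deltas '[0,0,0.001,0,0,0,0,0,0,0,0,0,0,0,0,0,0.001,0,0,0,0,0,0,0,0,0,0,0,0,0,0.0005,0,0,0,0,0,0,0,0,0,0,0,0,0,0.0005,0,0,0,0,0,0,0,0,0,0,0,0,0,0,0,0,0,0,0,0,0,0,0,0,0]'

```text
clock: 15.8
ee_pos: [0.5017, 0.0965, 0.0705]
orientation: [-0.305, 0.952, 0.0, 0.001]
wrist_force: [-3.6, -1.8, 6.7]
grip_width: 0.285
```

```bash
python3 st.py
```

```text
t 15.8 axis-home mm -55.017820442233244 lat -1.9248751151463572 z 0.0705254796363905 F fwd/lat/z -4.010802744799195 0.6145053305631145 6.740327327862928 T fwd/lat/z 0.4023691437723483 0.38398371836243506 0.11397084809738457 w 0.28451002073939285
```

Contact: about 10 N on the prongs, so their top is at about 0.1187, matching the triangulated 0.1185. I'll ease up 0.7 mm and slide in slowly.

Call:
play_rows --deltas '[0,0,-0.0007,0,0,0,0,-0.002,0,0,0,0,0,0,-0.002,0,0,0,0,0,0,-0.002,0,0,0,0,0,0,-0.002,0,0,0,0,0,0,-0.002,0,0,0,0,0,0,-0.002,0,0,0,0,0,0,-0.001,0,0,0,0,0,0,0,0,0,0,0,0,0,0,0,0,0,0,0,0]'

```text
clock: 16.8
ee_pos: [0.5125, 0.104, 0.071]
orientation: [-0.305, 0.952, -0.0, 0.001]
wrist_force: [-3.5, -1.7, 5.9]
grip_width: 0.281
```

```bash
python3 st.py
```

```text
t 16.8 axis-home mm -41.91393084119166 lat -2.0961810500491893 z 0.0710054693206967 F fwd/lat/z -3.819345257286532 0.6437517732548227 5.892482095548875 T fwd/lat/z -0.009975272915994437 0.3407117903164374 0.032161765331290726 w 0.2811557880948327
```

Call:
play_rows --deltas '[0,0,-0.0005,0,0,0,0,-0.002,0,0,0,0,0,0,-0.002,0,0,0,0,0,0,-0.002,0,0,0,0,0,0,-0.002,0,0,0,0,0,0,-0.002,0,0,0,0,0,0,-0.001,0,0,0,0,0,0,-0.001,0,0,0,0,0,0,0,0,0,0,0,0,0,0,0,0,0,0,0,0]'

```text
clock: 17.8
ee_pos: [0.5202, 0.1098, 0.0711]
orientation: [-0.305, 0.952, -0.0, -0.002]
wrist_force: [-6.2, -3.4, 9.0]
grip_width: 0.284
```

```bash
python3 st.py
```

```text
t 17.8 axis-home mm -32.272718975169035 lat -1.911198714254131 z 0.07108041826800399 F fwd/lat/z -7.004747662068605 0.840184027447466 9.007984926760324 T fwd/lat/z 0.008050181738826172 1.4180607850857523 0.011904338347682179 w 0.28411155272284777
```

Call:
play_rows --deltas '[0,0,-0.0005,0,0,0,0,0,0,-0.0004,0,0,0,0,-0.001,0,0,0,0,0,0,-0.001,0,0,0,0,0,0,-0.001,0,0,0,0,0,0,-0.001,0,0,0,0,0,0,-0.001,0,0,0,0,0,0,-0.001,0,0,0,0,0,0,0,0,0,0,0,0,0,0,0,0,0,0,0,0]'

```text
clock: 18.8
ee_pos: [0.5244, 0.1128, 0.0715]
orientation: [-0.305, 0.952, -0.001, -0.002]
wrist_force: [-5.7, -4.9, 7.3]
grip_width: 0.286
```

```bash
python3 st.py
```

```text
t 18.8 axis-home mm -27.102404092759436 lat -1.8523009905563326 z 0.07149475821019621 F fwd/lat/z -7.472602656444737 -0.6340006246248016 7.326739433035935 T fwd/lat/z -0.08037790486779497 1.5814380238778347 -0.06673057760342996 w 0.28633558488833094
```

Call:
play_rows --deltas '[0,0,-0.0006,0,0,0,0,0,0,-0.0006,0,0,0,0,-0.001,0,0,0,0,0,0,-0.001,0,0,0,0,0,0,-0.001,0,0,0,0,0,0,-0.001,0,0,0,0,0,0,-0.001,0,0,0,0,0,0,-0.001,0,0,0,0,0,0,-0.001,0,0,0,0,0,0,0,0,0,0,0,0,0]'

```text
clock: 19.8
ee_pos: [0.5285, 0.1159, 0.072]
orientation: [-0.304, 0.953, -0.001, -0.005]
wrist_force: [-9.6, -6.0, 6.4]
grip_width: 0.285
```

```bash
python3 st.py
```

```text
t 19.8 axis-home mm -21.936392172713482 lat -1.6896255946524108 z 0.07196849810834716 F fwd/lat/z -11.271130818097443 0.688002067932821 6.35876622165214 T fwd/lat/z -0.15385312949264088 2.2427830333903147 -0.021264238303804115 w 0.28457753739471814
```

Forward force is up to 11 N and the tool has pitched about 0.6° nose-down under load, which presses the rim onto the prongs. I'll pause and correct the pitch before going on.

Call:
play_rows --deltas '[0,0,0,0,-0.2,0,0,0,0,0,0,-0.2,0,0,0,0,0,0,-0.2,0,0,0,0,0,0,-0.2,0,0,0,0,0,0,0,0,0,0,0,0,0,0,0,0,0,0,0,0,0,0,0,0,0,0,0,0,0,0,0,0,0,0,0,0,0,0,0,0,0,0,0,0]'

```text
clock: 20.8
ee_pos: [0.529, 0.1163, 0.0714]
orientation: [-0.304, 0.953, 0.001, 0.003]
wrist_force: [-5.3, -4.7, 2.2]
grip_width: 0.286
```

```bash
python3 st.py; python3 -c "
from rig import monitor
print(monitor.get_state()['orientation'])"
```

```text
t 20.8 axis-home mm -21.283296288791 lat -1.6528412676075355 z 0.0713827465429194 F fwd/lat/z -7.052460998119223 -0.6900159804727483 2.2175412217435957 T fwd/lat/z -0.3064571945964655 1.7921990384690991 -0.05334558482996461 w 0.28552995988824226
[-0.30423555  0.95259242  0.0014113   0.00253188]
```

Call:
play_rows --deltas '[-0.001,0,0,0,0,0,0,-0.001,0,0,0,0,0,0,-0.001,0,0,0,0,0,0,-0.001,0,0,0,0,0,0,-0.001,0,0,0,0,0,0,-0.001,0,0,0,0,0,0,-0.001,0,0,0,0,0,0,0,0,0,0,0,0,0,0,0,0,0,0,0,0,0,0,0,0,0,0,0]'

```text
clock: 21.8
ee_pos: [0.535, 0.1207, 0.0715]
orientation: [-0.304, 0.953, 0.002, 0.003]
wrist_force: [-3.9, -3.6, 2.5]
grip_width: 0.281
```

```bash
python3 st.py; python3 -c "
from rig import monitor
print(monitor.get_state()['orientation'])"
```

```text
t 21.8 axis-home mm -13.823361452929062 lat -1.5773341491360782 z 0.07146768349663248 F fwd/lat/z -5.2587685960350825 -0.7180467730157807 2.490730649689797 T fwd/lat/z -0.19103273285629785 1.498343536088962 -0.04955076608693508 w 0.2811528815361644
[-0.30431589  0.95256546  0.00152365  0.00292482]
```

Call:
play_rows --deltas '[-0.001,0,0,0,0,0,0,-0.001,0,0,0,0,0,0,-0.001,0,0,0,0,0,0,-0.001,0,0,0,0,0,0,-0.001,0,0,0,0,0,0,-0.001,0,0,0,0,0,0,-0.001,0,0,0,0,0,0,-0.001,0,0,0,0,0,0,0,0,0,0,0,0,0,0,0,0,0,0,0,0]'

```text
clock: 22.8
ee_pos: [0.5427, 0.1263, 0.0717]
orientation: [-0.305, 0.952, 0.002, 0.004]
wrist_force: [-2.2, -2.8, -2.3]
grip_width: 0.28
```

```bash
python3 st.py
```

```text
t 22.8 axis-home mm -4.391138277286322 lat -1.487507729986598 z 0.07174173074398107 F fwd/lat/z -3.39972977134028 -0.9627325651602852 -2.2649103249392164 T fwd/lat/z 0.011704871253757486 1.1544625278125837 -0.06227409516287243 w 0.27981338546973983
```

Call:
play_rows --deltas '[-0.001,0,0,0,0,0,0,-0.001,0,0,0,0,0,0,-0.001,0,0,0,0,0,0,-0.001,0,0,0,0,0,0,0,0,0,0,0,0,0,0,0,0,0,0,0,0,0,0,0,0,0,0,0,0,0,0,0,0,0,0,0,0,0,0,0,0,0,0,0,0,0,0,0,0]'

```text
clock: 23.8
ee_pos: [0.5472, 0.1294, 0.0727]
orientation: [-0.305, 0.952, 0.002, 0.006]
wrist_force: [-1.8, -2.2, -7.9]
grip_width: 0.281
```

```bash
python3 st.py
```

```text
t 23.8 axis-home mm 1.1002946705558347 lat -1.5692622885583318 z 0.07270112175685306 F fwd/lat/z -2.787031485443534 -0.7306116589186256 -7.864760053722438 T fwd/lat/z 0.02122797332959074 1.6738236051389386 0.03935591879969505 w 0.28132706133787394
```

Now the grip carries some of the arm's down-force (Fz −7.9 N) with the nose 0.7° up. I'll level it and feel for the buffer.

Call:
play_rows --deltas '[0,0,0,0,0.2,0,0,0,0,0,0,0.2,0,0,0,0,0,0,0.2,0,0,0,0,0,0,0,0,0,-0.001,0,0,0,0,0,0,-0.001,0,0,0,0,0,0,0,0,0,0,0,0,0,0,0,0,0,0,0,0,0,0,0,0,0,0,0,0,0,0,0,0,0,0]'

```text
clock: 24.8
ee_pos: [0.5494, 0.1307, 0.0732]
orientation: [-0.305, 0.952, 0.001, 0.002]
wrist_force: [-2.5, -2.0, -6.0]
grip_width: 0.282
```

```bash
python3 st.py; python3 -c "
from rig import monitor
print(monitor.get_state()['orientation'])"
```

```text
t 24.8 axis-home mm 3.6052980525742573 lat -1.7865668266020263 z 0.0731917376517437 F fwd/lat/z -3.246509731352786 -0.17834086607709954 -5.977038678766975 T fwd/lat/z -0.03252792974202953 1.5187366879368562 -0.07105633353019969 w 0.2822456518045389
[-3.04856331e-01  9.52396226e-01  5.65754660e-04  1.93020748e-03]
```

Call:
play_rows --deltas '[0,0,0.0005,0,0,0,0,0,0,0.0005,0,0,0,0,0,0,0,0,0,0,0,-0.001,0,0,0,0,0,0,-0.001,0,0,0,0,0,0,0,0,0,0,0,0,0,0,0,0,0,0,0,0,0,0,0,0,0,0,0,0,0,0,0,0,0,0,0,0,0,0,0,0,0]'

```text
clock: 25.8
ee_pos: [0.5493, 0.1306, 0.0724]
orientation: [-0.305, 0.952, 0.0, 0.0]
wrist_force: [-7.7, -4.7, 0.7]
grip_width: 0.281
```

```bash
python3 st.py
python3 - <<'E'
from h import *
sc=cams.snapshot("scene");cv2.imwrite("pics/s8.png",sc)
E
```

```text
t 25.8 axis-home mm 3.5272759721932667 lat -1.7893973907842642 z 0.0724151705023626 F fwd/lat/z -8.982403033379226 0.6215604777989624 0.7102627752160972 T fwd/lat/z 0.14743524372472522 2.513167697914993 0.05321242952602134 w 0.28084866687581067
```

It stops dead at +3.5 mm with 9 N ahead, so it is on the buffer. Now it's level, with a light net load on the prongs. I'll relax the push, then open slowly.

Call:
play_rows --deltas '[0.001,0,0,0,0,0,0,0.0005,0,0,0,0,0,0,0,0,0,0,0,0,0,0,0,0,0,0,0,0.25,0,0,0,0,0,0,0.28,0,0,0,0,0,0,0.3,0,0,0,0,0,0,0.32,0,0,0,0,0,0,0.34,0,0,0,0,0,0,0.36,0,0,0,0,0,0,0.36]'

```text
clock: 26.85
ee_pos: [0.5509, 0.1317, 0.073]
orientation: [-0.305, 0.952, 0.001, 0.003]
wrist_force: [0.1, 0.7, -1.0]
grip_width: 0.359
```

```bash
python3 st.py
python3 - <<'E'
from h import *
sc=cams.snapshot("scene");cv2.imwrite("pics/s9.png",sc)
a=cv2.imread("pics/s8.png")
d=cv2.absdiff(sc,a).max(2); ys,xs=np.where(d[165:240,185:290]>25); print(len(ys),d.max())
if len(ys): print(xs.min()+185,xs.max()+185,ys.min()+165,ys.max()+165)
E
```

```text
t 26.85 axis-home mm 5.45208647364781 lat -1.8467003508318147 z 0.07296452889338083 F fwd/lat/z 0.4595760921047147 0.47251044370480766 -1.0276228266835168 T fwd/lat/z 0.009422787912401696 -0.003901773773304633 -0.011264603015922407 w 0.358986315033494
33 63
223 240 187 218
```

Call:
play_rows --deltas '[0,0,0,0,0,0,0.5,0,0,0,0,0,0,0.6,0,0,0,0,0,0,0.6,0,0,-0.005,0,0,0,0.6,0,0,-0.015,0,0,0,0.6,0,0,-0.02,0,0,0,0.6,0.01,0,-0.025,0,0,0,0.6,0.03,0,-0.02,0,0,0,0.6,0.04,0,0,0,0,0,0.6,0.03,0,0,0,0,0,0.6]'

```text
clock: 27.9
ee_pos: [0.4584, 0.066, 0.1576]
orientation: [-0.305, 0.952, 0.001, 0.002]
wrist_force: [-0.2, 0.9, -0.1]
grip_width: 0.599
```

```bash
python3 st.py
python3 - <<'E'
from h import *
from rig import monitor
p=monitor.get_state();sc=cams.snapshot("scene");t=cams.snapshot("top");cv2.imwrite("pics/s10.png",sc);cv2.imwrite("pics/t10.png",t)
S=cams.get_calibration("scene")
f=np.array([.814,.581]);a=np.array([.5494,.1307])+.1025*f
print("pred rim",px(S,[*a,.0724+.054]),"tip",px(S,[*(a-.172*f),.0724+.04]))
g=lambda a,z:cv2.resize(a,z,interpolation=2)
cv2.imwrite("pics/v10.png",np.hstack([g(sc[165:240,185:270],(510,450)),g(t[140:235,200:260],(285,450))]))
E
```

```text
t 27.9 axis-home mm -107.9918642929405 lat -1.5941832728224026 z 0.15760555856041192 F fwd/lat/z 0.3861400878207294 0.8179871704120985 -0.139712290899568 T fwd/lat/z 0.0014728895169300112 0.03355260133336589 -0.00943309904363966 w 0.5985971535700664
pred rim [208.69191117 198.0472927 ] tip [261.53828933 216.35267216]
```

View pics/v10.png

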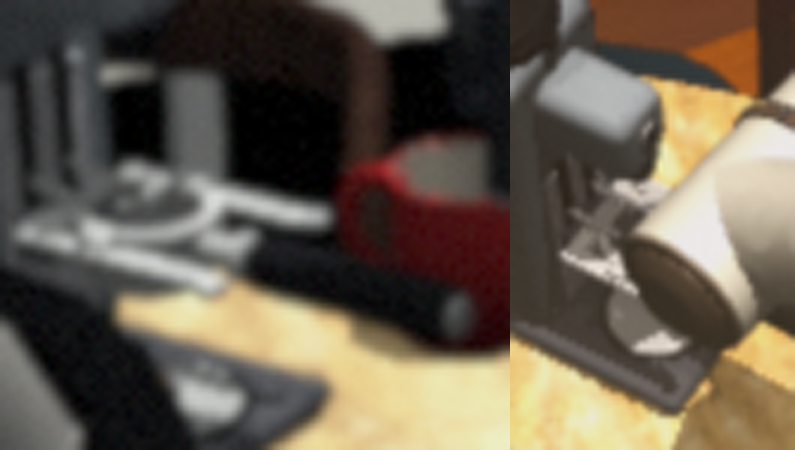

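The portafilter hangs in the fork. Its handle tip at crop (460,315) is within 1 px of the level prediction, the rim at (155,210) is deep in the root, and the blades lie over it. The mug is untouched. I'll back off further and check that nothing is drifting.

Call:
play_rows --deltas '[0.02,0,-0.015,0,0,0,0.6,0.02,0,-0.015,0,0,0,0.6,0.02,0,-0.015,0,0,0,0.6,0,0,-0.015,0,0,0,0.6,0,0,0,0,0,0,0.6,0,0,0,0,0,0,0.6,0,0,0,0,0,0,0.6,0,0,0,0,0,0,0.6,0,0,0,0,0,0,0.6,0,0,0,0,0,0,0.6]'

```text
clock: 29.0
ee_pos: [0.4107, 0.0319, 0.216]
orientation: [-0.305, 0.952, 0.0, 0.001]
wrist_force: [0.5, 0.2, 0.9]
grip_width: 0.601
```

```bash
python3 st.py
python3 - <<'E'
from h import *
from scipy.ndimage import shift
sc=cams.snapshot("scene");a=cv2.imread("pics/s10.png");z=cv2.imread("pics/scene0.png")
G=lambda i,r:cv2.cvtColor(i,cv2.COLOR_BGR2GRAY)[r[1]:r[3],r[0]:r[2]].astype(np.float32)
for n,b,r in (("portafilter",a,(190,185,268,225)),("mug vs start",z,(242,183,280,215)),("grinder vs start",z,(150,85,215,165))):
    print(n,cv2.phaseCorrelate(G(b,r),G(sc,r)),np.abs(G(b,r)-G(sc,r)).mean())
E
```

```text
t 29.0 axis-home mm -166.63675055036902 lat -1.6263628684793918 z 0.21604940562254468 F fwd/lat/z 0.5384394539937792 -0.1780427345746943 0.8656005464628147 T fwd/lat/z -0.009488449183860829 -0.047123925583355646 -0.017770951333655177 w 0.6007914721257809
portafilter ((-0.0454477544263554, -0.024033775374395105), 1.0016376903653146) 2.2448719
mug vs start ((0.5981269234878397, 0.2830406382238433), 0.4296411626040936) 10.707237
grinder vs start ((0.026924068089321906, 0.03498012420783425), 1.0060319913758171) 5.6538463
```

Portafilter is steady (0.05 px shift after a second). The mug patch differs because the handle now covers part of it, and nothing touched the mug. I'm handing in.

```bash
python3 -c "
from rig import sign_off
print(sign_off())"
```

```text
the job is handed in; nothing more can be done
None
```

The empty portafilter hangs in the grinder's fork, level and hands-free. I handed the job in at about 29 s with the robot clear of everything.

**What I did**
- **Grip:** The first grip closed above the handle, because the fingertips end about 25 mm short of the reported TCP. I went lower and gripped again.
- **Setting on the prongs:** I carried it to the fork and lowered it until I felt contact. That put the prongs' top at about 0.119 m.
- **Sliding in:** I slid it under the arm until it stopped dead against the buffer, then eased the push and let go.

**Last checks**
- **Level:** The handle tip is within about 1 px of where a level handle should appear.
- **Steady:** It moved only 0.05 px over the second after I withdrew.
- **Fully home:** It stopped about 3.5 mm beyond my camera estimate of home, which is within that estimate's error.

**What was less certain**
- **Push force:** It reached about 11 N once, around 22 mm before home, when the tool pitched nose-down. I corrected the pitch and it fell to 5–7 N. The final push on the buffer was about 9 N.
- **Arm over the rim:** I judged this from the drop in force, the hard stop and the picture. I could not read the arm's angle.
- **Mug and jar:** The automatic mug check was inconclusive, because the handle now hides part of the mug. Its last picture showed it standing, and I felt no contact with it. I did not check the jar in a final picture, but the robot never went near it.

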